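# Clear the film carrier off the scrap bin and empty the cassette tray into it

### The arm

A 6-joint arm with a two-finger parallel gripper is mounted at the origin on the work surface. World frame = base frame: x ahead of the robot, y to its left, z up, the work surface at z = 0. Lengths are in m, angles in rad, forces in N, time in s.
With the tool pointing down it reaches from about 0.325 to 0.775 m from the base axis. Payload 9.3 kg.
Tool frame: the origin (TCP) lies midway between the tips of the shut fingers; the grasp point (between the pads) lies 19 mm behind it; z points along the fingers, y is the line along which they close (so a half turn about z gives the same grasp; the last joint's range is limited). The gripper opens to 85 mm and grips with 20 to 120 N. Pads are 22 mm wide; open, the fingers measure 114 mm over their backs; the gripper's body (76 mm by 85 mm) begins 54 mm behind the grasp point. The pads swing forward as they close: fully open they stand 13 mm farther back than shut.
Start: joints at [1.177, 0.259, 0.021, 1.334, 0, 1.418], TCP at [0.131, 0.534, 0.231] pointing down, gripper open.
Joint ranges: [-3.04, 3.04], [-0.91, 1.82], [-1.04, 1.36], [-1.92, 1.95], [-1.52, 1.45], [-3.14, 3.14]. Speed limits (rad/s): [2.22, 2.22, 2.79, 3.14, 3.14, 3.14].

### API

Orientations are given as a rotation vector (axis times angle).
In Python, from cell import robot, imaging, finder gives the robot as it stands. The module is installed in compiled form; this text tells all that it offers.
- The arm moves only by the tool carry_out, never from a script. Its argument "motion" is a list of rows, each an object of numbers: "fingers": the opening, from 0 (shut) to 1 (fully open); "tx", "ty", "tz": the shift along the tool's x, y, z in units of 0.06 m (1.0 is 0.06 m); "twist": the turn about the tool's z in units of 0.12 rad (1.0 is 0.12 rad). In form: [{"fingers": .., "tx": .., "ty": .., "tz": .., "twist": ..}, ...]. A call has 1 to 8 rows; each row shifts and turns the commanded pose from where the row before left it, along the tool's axes as they then stand; what a row does not reach is not made up. A row lasts 1/8 s, in which the tool goes at most 62.5 mm and 10.7 degrees, less where a joint would pass 70% of its speed; a pose out of reach is approached as far as the arm can. A call with a number of a shift or a turn outside -1 to 1 is refused whole. A call with a gripper value outside its range is refused whole. The fingers move at their own pace and stop on an object; the grip force is fixed at half the most. Time passes only in rows, so rows that do not move let the fingers close. It gives the time, the measured TCP pose, the force, the opening and the grip force at its end, in the units of the state.
- robot.state(): the state, without advancing time (a new reading comes with each control period).
- imaging.read_camera(name): name is "scene" or "side" or "wrist"; returns (picture, depth): 420x560x3 uint8, red, green, blue; 420x560 float32, m along the optical axis (not along the pixel's ray), 0 where there is no reading.
- imaging.camera_info(name): a dict with "fov_y" (degrees; the focal length in pixels is half the picture's height over the tangent of half this angle, whatever the lens; pixels are square), "cx", "cy" (the principal point, pixels), "T" (4x4, takes a point from camera to world coordinates); the wrist camera has in their place "tool_from_camera" (4x4, takes a point from camera to tool coordinates, whose origin is the TCP and whose axes are the flange's). Camera axes: x right, y down, z forward; pixel columns grow to the right and rows downward; lengths in m; the calibration is good to about 2 mm. The wrist camera is an equidistant fisheye: a pixel r from the principal point sees the ray r / f radians off the axis. A picture is of the moment at which its call begins: read the wrist's pose just before it. camera_info takes no time and is no camera call.
- robot.hand_in(): hands the job in; it is judged then, once.
Trained networks look in the newest picture that a camera, given by its name, has taken for a name from the list of things; names that differ only in an ending like _2 or _b are one class to them, and where a whole thing is asked for, a point or a joint stands for the part that bears it (a point fixed in the world has none). Each returns a list of dicts, best first, with "p" (0 to 1); they miss things now and then, are a little off and sometimes report something else, mostly with a low value. They report only what shows in the picture. A call takes as long as a camera call.
- finder.search_frame(camera, thing): "centre" ([row, column] as shares, 0 to 1, of the picture: columns of its width, rows of its height, amid what is visible of it).
- finder.spot_point(camera, thing): "centre" ([row, column] as shares, 0 to 1, of the picture: columns of its width, rows of its height: a listed point, or the origin of a listed thing).
The state is a dict: "time": time; "joints": joint angles; "joint_velocities": joint speeds; "effort": joint torques, N m; "eef_pos": TCP position; "orientation": TCP orientation; "wrist_force": force on the tool from outside, world axes, zero at the start; "ft_torque": the same for the moment, N m; "opening": finger opening in m; "gripper_force": force on a finger pad.
Only numpy, scipy, OpenCV 4.12 (cv2) and the standard library are available. Lean on these libraries where they do the work, as an engineer would, in place of code of your own. Each camera call takes 0.05 s, during which the arm holds its last target. There are 200 camera calls.

### The job

Somebody parked the black film carrier on top of the scrap bin: lift it off and set it down gently, flat and wholly on the cork mat. Then tip the tray over the bin so that all five empty film cassettes end up in the bin, and set the empty tray back upright on the bare desk. Leave the bottle, the jar and the loupe where they stand.

Things in the scene. Friction and masses are not known exactly. Their poses are not given: they have to be found in the camera images.
- bin: Open-topped grey plastic scrap bin, fixed to the desk: 200 x 200 mm outside, 110 mm high, walls 5 mm, inner floor 5 mm above the desk. Origin: centre of its underside, z up, x and y along its sides.
- mat: Flat cork mat, fixed on the desk: 290 (its x) x 210 (its y) x 4 mm thick. Origin: centre of its underside, at desk level; its top is at z = 4 mm. It lies to the left or right of the bin, the tray on the other side.
- carrier: Black film carrier, loose, 0.36 to 0.59 kg: a flat plate 230 (x) x 160 (y) x 18 mm with a grey grip block in the middle of its top, 90 (x) x 26 (y) mm, rising 36 mm above the plate (54 mm over all). It starts flat across the bin's rim (underside 110 mm above the desk), covering the bin's mouth. Origin: centre of its underside, z up.
- carrier_grip (a point): Grip point in the carrier's grip block, 42 mm above the carrier's underside, on its centre: pinch it here from above, across the block's 26 mm (the carrier's y).
- carrier_corner0 (a point): Bottom corner of the carrier's plate at its +x, +y corner (115 mm and 80 mm from its origin).
- carrier_corner1 (a point): Bottom corner of the carrier's plate at its +x, -y corner (115 mm and 80 mm from its origin).
- carrier_corner2 (a point): Bottom corner of the carrier's plate at its -x, +y corner (115 mm and 80 mm from its origin).
- carrier_corner3 (a point): Bottom corner of the carrier's plate at its -x, -y corner (115 mm and 80 mm from its origin).
- tray: Loose white plastic tray, 0.22 kg, 220 (x) x 120 (y) mm, holding the cassettes. Flat floor 4 mm thick, 120 (x) x 100 (y) mm inside; upright side walls at +y and -y, 42 mm high; open ends at +x and -x slope up 35 degrees to a lip, so it empties over either end when tipped well past 35 degrees (say 60). A bridge with a grip plate spans its middle. Origin: centre of its underside, z up.
- tray_lip (a point): Middle of the tray's +x lip, 109 mm from the tray's centre and 36 mm above its underside; the -x lip is its mirror image.
- tray_grip (a point): Grip point in the flat upright grip plate on top of the tray's bridge, 98 mm above the tray's underside, on its centre. The bridge's underside is 65 mm, its top 75 mm above the tray's underside; the plate is 14 mm thick (the tray's y), 45 mm long (x) and reaches up to 120 mm: pinch it across its thickness.
- cassette0: Empty 35 mm film cassette, a steel can 25 mm in diameter and 40 mm long with dark ends, 20 g, lying on its side in the tray; it rolls. Origin: its centre; its axis is y.
- cassette1: Empty 35 mm film cassette, a steel can 25 mm in diameter and 40 mm long with dark ends, 20 g, lying on its side in the tray; it rolls. Origin: its centre; its axis is y.
- cassette2: Empty 35 mm film cassette, a steel can 25 mm in diameter and 40 mm long with dark ends, 20 g, lying on its side in the tray; it rolls. Origin: its centre; its axis is y.
- cassette3: Empty 35 mm film cassette, a steel can 25 mm in diameter and 40 mm long with dark ends, 20 g, lying on its side in the tray; it rolls. Origin: its centre; its axis is y.
- cassette4: Empty 35 mm film cassette, a steel can 25 mm in diameter and 40 mm long with dark ends, 20 g, lying on its side in the tray; it rolls. Origin: its centre; its axis is y.
- cleaner: Bystander: small clear bottle, 44 mm diameter, 90 mm high, standing loose beyond the work. Origin: centre of its underside.
- jar: Bystander: small amber jar, 56 mm diameter, 50 mm high, standing loose beyond the work. Origin: centre of its underside.
- loupe: Bystander: black loupe, 52 mm diameter, 50 mm high, standing loose beyond the work. Origin: centre of its underside.

How it is judged:
On the way, in this order (a step that is already met when the one before it is completed fails the run):
1. the film carrier lies flat and wholly on the mat, let go and still (height (world z) of carrier below 0.009 m and angle between carrier's own z axis and vertical below 0.06 rad and x of carrier_corner0 in the frame of mat between -0.148 and 0.148 m and y of carrier_corner0 in the frame of mat between -0.108 and 0.108 m and x of carrier_corner1 in the frame of mat between -0.148 and 0.148 m and y of carrier_corner1 in the frame of mat between -0.108 and 0.108 m and x of carrier_corner2 in the frame of mat between -0.148 and 0.148 m and y of carrier_corner2 in the frame of mat between -0.108 and 0.108 m and x of carrier_corner3 in the frame of mat between -0.148 and 0.148 m and y of carrier_corner3 in the frame of mat between -0.108 and 0.108 m and linear speed of carrier below 0.02 m/s and contact force between the fingers and carrier below 0.2 N), for 0.2 s.
2. the tray is tipped by at least 30 degrees above the bin (angle between tray's own z axis and vertical above 0.52 rad and horizontal distance between tray and bin below 0.25 m and height (world z) of tray above 0.08 m), for 0.1 s.
At the end, for the whole second after the job is handed in: The carrier lies flat (within 0.06 rad) on the mat with all four corners inside the mat's edges (3 mm allowed); all five cassettes lie inside the bin, below its rim; the tray stands upright (within 0.06 rad) on the bare desk; all is at rest and let go (height (world z) of carrier below 0.009 m and angle between each of carrier, tray's own z axis and vertical below 0.06 rad and x of carrier_corner0 in the frame of mat between -0.148 and 0.148 m and y of carrier_corner0 in the frame of mat between -0.108 and 0.108 m and x of carrier_corner1 in the frame of mat between -0.148 and 0.148 m and y of carrier_corner1 in the frame of mat between -0.108 and 0.108 m and x of carrier_corner2 in the frame of mat between -0.148 and 0.148 m and y of carrier_corner2 in the frame of mat between -0.108 and 0.108 m and x of carrier_corner3 in the frame of mat between -0.148 and 0.148 m and y of carrier_corner3 in the frame of mat between -0.108 and 0.108 m and linear speed of each of carrier, tray below 0.02 m/s and x of cassette0 in the frame of bin between -0.095 and 0.095 m and y of cassette0 in the frame of bin between -0.095 and 0.095 m and z of each of cassette0, cassette1, cassette2, cassette3, cassette4 in the frame of bin below 0.09 m and linear speed of each of cassette0, cassette1, cassette2, cassette3, cassette4 below 0.05 m/s and x of cassette1 in the frame of bin between -0.095 and 0.095 m and y of cassette1 in the frame of bin between -0.095 and 0.095 m and x of cassette2 in the frame of bin between -0.095 and 0.095 m and y of cassette2 in the frame of bin between -0.095 and 0.095 m and x of cassette3 in the frame of bin between -0.095 and 0.095 m and y of cassette3 in the frame of bin between -0.095 and 0.095 m and x of cassette4 in the frame of bin between -0.095 and 0.095 m and y of cassette4 in the frame of bin between -0.095 and 0.095 m and height (world z) of tray below 0.003 m); the robot touches nothing.
It fails at once if the film carrier is dropped (falls loose faster than 0.7 m/s, about 25 mm of free fall) (linear speed of carrier above 0.7 m/s and contact force between the fingers and carrier below 0.2 N).
It fails at once if the cleaner bottle is moved by more than 40 mm or knocked over (distance of cleaner from where it was at the start of the episode above 0.04 m or angle between cleaner's own z axis and vertical above 0.5 rad).
It fails at once if the jar is moved by more than 40 mm or knocked over (distance of jar from where it was at the start of the episode above 0.04 m or angle between jar's own z axis and vertical above 0.5 rad).
It fails at once if the loupe is moved by more than 40 mm or knocked over (distance of loupe from where it was at the start of the episode above 0.04 m or angle between loupe's own z axis and vertical above 0.5 rad).
It also fails if it takes over 72 s, if anything falls off the work surface, if the arm or the gripper's body presses on something with over 40 N, if the wrist force passes 120 N, or if a joint passes its speed limit or range.

## Working session

There is one attempt and no reset: what is moved stays moved. The work goes in short steps, Python scripts to look and compute and a tool call to move; the robot and the scene stay as the last step left them, time stands still between calls to the robot, and variables do not carry over. Pictures are saved under pics/ and viewed, at most 10 in all, crops included, and the job is handed in when it is done.

Besides the shell and the picture viewer there is one more tool, called after ">>>" by a JSON object that holds its "method" and its "body", one argument or row to a line. carry_out: Moves the arm, as the interface text tells. Its arguments: {"type":"object","properties":{"motion":{"type":"array"}},"required":["motion"]}

```bash
mkdir -p pics
cat > h.py <<'E'
import numpy as np, cv2
from scipy.spatial.transform import Rotation as R
from cell import robot, imaging, finder
def cast(cam,rc,depth=None):
    i=imaging.camera_info(cam); f=210/np.tan(np.radians(i["fov_y"])/2)
    r,c=rc[0]*420,rc[1]*560
    T=np.array(i["T"]); d=np.array([(c-i["cx"])/f,(r-i["cy"])/f,1])
    return T[:3,3],T[:3,:3]@d,(r,c)
def meet(a,b):
    o1,d1,_=a;o2,d2,_=b
    t=np.linalg.lstsq(np.c_[d1,-d2],o2-o1,rcond=None)[0]
    p,q=o1+t[0]*d1,o2+t[1]*d2
    return (p+q)/2,np.linalg.norm(p-q)
def cloud(cam,D):
    i=imaging.camera_info(cam); f=210/np.tan(np.radians(i["fov_y"])/2);T=np.array(i["T"])
    v,u=np.mgrid[:420,:560]
    P=np.stack([(u-i["cx"])/f*D,(v-i["cy"])/f*D,D],-1)
    return P@T[:3,:3].T+T[:3,3]
E
cat > a.py <<'E'
from h import *
np.set_printoptions(precision=4,suppress=True)
ims={}
for c in("scene","side"):
    p,D=imaging.read_camera(c);ims[c]=(p,D);cv2.imwrite(f"pics/{c}0.png",p[:,:,::-1]);np.save(f"{c}.npy",D)
    print(c,{k:np.array(v).round(3).tolist() for k,v in imaging.camera_info(c).items()},(D>0).mean())
for t in["bin","mat","carrier","carrier_grip","carrier_corner0","carrier_corner1","carrier_corner2","carrier_corner3","tray","tray_grip","tray_lip","cleaner","jar","loupe"]:
    rs={}
    for c in ims:
        L=finder.spot_point(c,t)
        rs[c]=[cast(c,l["centre"]) for l in L[:2]]
        print(t,c,[(round(l["p"],2),[int(x) for x in k[2]]) for l,k in zip(L,rs[c])])
    if rs["scene"] and rs["side"]: print("   ",*meet(rs["scene"][0],rs["side"][0]))
E
python3 a.py
```

```text
scene {'fov_y': 55.743, 'cx': 286.722, 'cy': 211.383, 'T': [[0.835, 0.305, -0.458, 1.066], [0.55, -0.468, 0.692, -0.665], [-0.003, -0.829, -0.559, 0.658], [0.0, 0.0, 0.0, 1.0]]} 0.9961819727891157
side {'fov_y': 57.16, 'cx': 276.68, 'cy': 211.826, 'T': [[0.911, -0.237, 0.336, 0.25], [-0.412, -0.522, 0.747, -0.736], [-0.002, -0.819, -0.573, 0.666], [0.0, 0.0, 0.0, 1.0]]} 0.9958588435374149
bin scene [(0.86, [239, 266]), (0.5, [263, 119])]
bin side [(0.77, [242, 265]), (0.41, [364, 292])]
    [ 0.5534  0.0115 -0.0015] 0.002702725668797939
mat scene [(0.75, [179, 289]), (0.63, [237, 265])]
mat side [(0.66, [200, 191])]
    [ 0.4257  0.3178 -0.0054] 0.008923652197371951
carrier scene [(0.6, [204, 264])]
carrier side [(0.65, [228, 338]), (0.58, [211, 264])]
    [ 0.6509 -0.1534  0.1854] 0.08745516241797813
carrier_grip scene [(0.84, [190, 261])]
carrier_grip side [(0.85, [195, 261])]
    [0.5459 0.007  0.1533] 0.0056750262502216755
carrier_corner0 scene [(0.76, [204, 320]), (0.7, [237, 274])]
carrier_corner0 side [(0.96, [235, 221]), (0.72, [365, 289])]
    [ 0.5149  0.3492 -0.1451] 0.101
[... 604 characters left out ...]
, [227, 336])]
    [ 0.4198 -0.3377 -0.0008] 0.0009011004950688248
tray_grip scene [(0.84, [262, 118])]
tray_grip side [(0.61, [333, 274])]
    [ 0.4241 -0.3379  0.1042] 0.00808768068134333
tray_lip scene [(0.58, [312, 155])]
tray_lip side [(0.61, [342, 326])]
    [ 0.5302 -0.3481  0.0311] 0.0033726276325877513
cleaner scene [(0.78, [250, 352]), (0.46, [296, 129])]
cleaner side [(0.63, [206, 317])]
    [ 0.7654  0.1018 -0.0025] 0.008406814362694909
jar scene [(0.68, [271, 334]), (0.5, [289, 112])]
jar side [(0.8, [225, 339])]
    [ 0.77   -0.0124  0.0078] 0.00041559644383422166
loupe scene [(0.83, [295, 308])]
loupe side [(0.58, [246, 351])]
    [ 0.753  -0.1041  0.0012] 0.006698855719803019
```

```bash
cat > b.py <<'E'
from h import *
np.set_printoptions(precision=4,suppress=True)
for c in("scene","side"):
    D=np.load(f"{c}.npy");P=cloud(c,D).reshape(-1,3);I=cv2.imread(f"pics/{c}0.png").reshape(-1,3).astype(int)
    ok=D.ravel()>0;P=P[ok];I=I[ok]
    def rect(n,m):
        q=P[m]; 
        if len(q)<20: print(c,n,len(q));return
        r=cv2.minAreaRect((q[:,:2]*1000).astype(np.float32));print(c,n,len(q),"med",np.median(q,0),np.round(r[0],1),np.round(r[1],1),round(r[2],1))
    near=lambda x,y,d:np.hypot(P[:,0]-x,P[:,1]-y)<d
    z=P[:,2]
    rect("plate top",near(.55,.01,.2)&(z>.118)&(z<.137))
    rect("block top",near(.55,.01,.1)&(z>.158)&(z<.172))
    rect("tray plate top",near(.42,-.34,.12)&(z>.114)&(z<.13))
    rect("tray all",near(.42,-.34,.15)&(z>.012)&(z<.05))
    brown=(I[:,2]-I[:,0]>35)&(z<.02)&near(.43,.32,.25)
    rect("mat",brown)
    q=P[near(.43,.32,.03)];print("mat z",np.median(q[:,2]))
E
python3 b.py
```

```text
scene plate top 2980 med [ 0.5814 -0.0145  0.1294] [549.9  10.7] [162.4 232.9] 79.4
scene block top 255 med [0.5533 0.0064 0.1645] [550.6  10.1] [27.  90.4] 78.4
scene tray plate top 122 med [ 0.4264 -0.3364  0.12  ] [ 423.9 -334.8] [14.1 45.1] 83.5
scene tray all 2641 med [ 0.4335 -0.3444  0.0279] [ 422.7 -334.4] [121.  222.8] 82.9
scene mat 1862 med [0.4506 0.3333 0.0052] [422.8 326.6] [302.7 203.4] 6.7
mat z 0.005244455521119684
side plate top 3059 med [ 0.5288 -0.0187  0.1288] [546.8   8.5] [164.6 229.5] 79.4
side block top 272 med [0.5452 0.0049 0.1639] [546.8   8.2] [29.  89.6] 79.0
side tray plate top 208 med [ 0.4194 -0.3388  0.1197] [ 419.8 -337.3] [15.  44.2] 84.4
side tray all 4852 med [ 0.4005 -0.3484  0.0279] [ 420.4 -336.8] [122.8 220.5] 83.4
side mat 3029 med [0.3958 0.3068 0.0047] [426.8 308.5] [295.4 223.4] 4.2
mat z 0.004741810141327074
```

View pics/scene0.png

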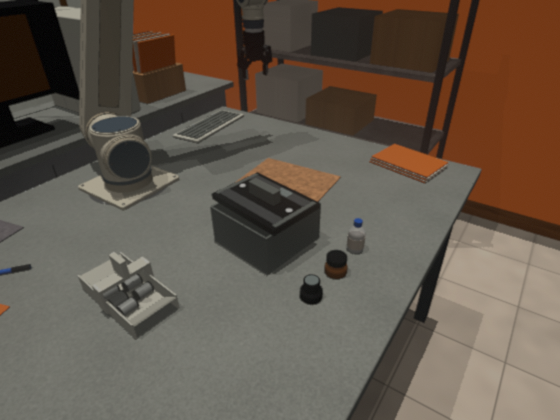

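View pics/side0.png

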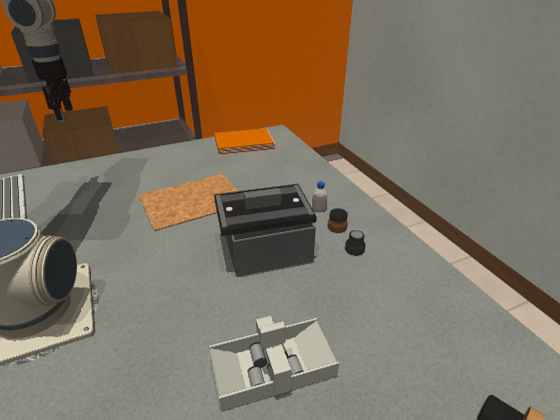

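The scene and side pictures agree. The carrier and bin are at about pixel (265,205). The mat is behind them at (290,178), the tray with cassettes is at (128,290), and the bystanders are at the right, (310–355, 240–290). The mat is partly hidden by the bin, so I'll refine it with the wrist camera.

```bash
cat >> h.py <<'E'
def wcloud(D,s):
    "world points on each wrist pixel; depth along optical axis"
    i=imaging.camera_info("wrist"); f=210/np.tan(np.radians(i["fov_y"])/2)
    v,u=np.mgrid[:420,:560]; x,y=u-i["cx"],v-i["cy"]; r=np.hypot(x,y)+1e-9; th=r/f
    P=np.stack([np.tan(th)*x/r*D,np.tan(th)*y/r*D,D],-1)
    T=np.array(i["tool_from_camera"]); P=P@T[:3,:3].T+T[:3,3]
    return P@R.from_rotvec(s["orientation"]).as_matrix().T+s["eef_pos"], th
def wrist(name):
    s=robot.state();p,D=imaging.read_camera("wrist");cv2.imwrite(f"pics/{name}.png",p[:,:,::-1])
    P,th=wcloud(D,s);ok=(D>0)&(th<1.3);return P[ok],p[ok].astype(int),s
def rect(n,q):
    r=cv2.minAreaRect((q[:,:2]*1000).astype(np.float32));print(n,len(q),"z",np.median(q[:,2]).round(4),np.round(r[0],1),np.round(r[1],1),round(r[2],1))
E
cat > c.py <<'E'
from h import *
import sys
np.set_printoptions(precision=4,suppress=True)
P,I,s=wrist(sys.argv[1])
print(s["eef_pos"],R.from_rotvec(s["orientation"]).as_matrix(),s["opening"],s["wrist_force"],s["time"])
m=(I[:,0]-I[:,2]>35)&(abs(P[:,2]-.004)<.012)&(np.hypot(P[:,0]-.425,P[:,1]-.317)<.22)
rect("mat",P[m])
E
python3 c.py w0
```

```text
[0.1312 0.5341 0.2313] [[-0.9712  0.2385  0.    ]
 [ 0.2385  0.9712 -0.    ]
 [-0.     -0.     -1.    ]] 0.08521080289845533 [ 0.3103 -0.9247 -1.0521] 1.5
mat 2171 z 0.0044 [353.  295.9] [ 89.4 254.6] 23.6
```

View pics/w0.png

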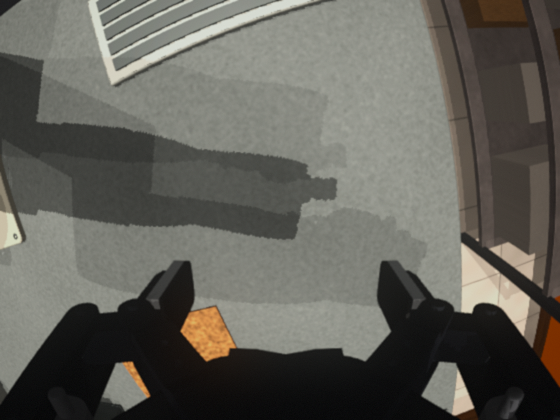

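The wrist picture shows only a mat corner at about (205,325), because the camera looks along tool +x. I'll go above the carrier and look back at the mat from there.

>>> {"method": "carry_out", "body": {
  "motion": [
    {"fingers": 1,"tx": -0.74,"ty": -0.57,"tz": 0,"twist": 0},
    {"fingers": 1,"tx": -0.74,"ty": -0.57,"tz": 0,"twist": 0},
    {"fingers": 1,"tx": -0.74,"ty": -0.57,"tz": 0,"twist": 0},
    {"fingers": 1,"tx": -0.74,"ty": -0.57,"tz": 0,"twist": 0},
    {"fingers": 1,"tx": -0.74,"ty": -0.57,"tz": 0,"twist": 0},
    {"fingers": 1,"tx": -0.74,"ty": -0.57,"tz": 0,"twist": 0},
    {"fingers": 1,"tx": -0.74,"ty": -0.57,"tz": 0,"twist": 0},
    {"fingers": 1,"tx": -0.74,"ty": -0.57,"tz": 0,"twist": 0}
  ]
}}

```text
time: 2.55
eef_pos: [0.4118, 0.1821, 0.2315]
orientation: [0.377, 3.118, 0.001]
wrist_force: [0.6, 1.5, -0.3]
opening: 0.0851
gripper_force: 0.0
```

>>> {"method": "carry_out", "body": {
  "motion": [
    {"fingers": 1,"tx": -0.73,"ty": -0.57,"tz": 0,"twist": 0},
    {"fingers": 1,"tx": -0.73,"ty": -0.57,"tz": 0,"twist": 0},
    {"fingers": 1,"tx": -0.73,"ty": -0.57,"tz": 0,"twist": 0},
    {"fingers": 1,"tx": -0.73,"ty": -0.57,"tz": 0,"twist": 0},
    {"fingers": 1,"tx": 0,"ty": 0,"tz": 0,"twist": -0.47},
    {"fingers": 1,"tx": 0,"ty": 0,"tz": 0,"twist": 0}
  ]
}}

```text
time: 3.3
eef_pos: [0.5485, 0.0086, 0.2309]
orientation: [-0.291, -3.127, -0.0]
wrist_force: [-0.8, 0.8, 0.2]
opening: 0.0856
gripper_force: 0.0
```

```bash
cat >> c.py <<'E'
rect("plate",P[(abs(P[:,2]-.128)<.008)&(np.hypot(P[:,0]-.55,P[:,1]-.01)<.15)])
m=(abs(P[:,2]-.164)<.006)&(np.hypot(P[:,0]-.55,P[:,1]-.01)<.08)
if m.sum()>9: rect("block",P[m])
E
python3 c.py w1
```

```text
[0.5485 0.0086 0.2309] [[-0.9828  0.1847 -0.0007]
 [ 0.1847  0.9828  0.0002]
 [ 0.0007  0.0001 -1.    ]] 0.08562538407234806 [-0.7791  0.7879  0.1847] 3.3
mat 19848 z 0.0039 [459.  311.1] [228.6 219.2] 3.8
plate 46735 z 0.1289 [548.4  10.4] [160.8 231.1] 79.2
block 4794 z 0.1642 [547.8  10.7] [26.2 90.4] 79.4
```

View pics/w1.png

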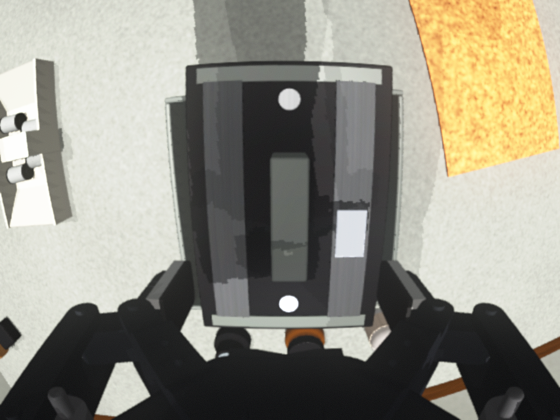

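The wrist view shows the carrier's block at (290,215) centred between the fingers, and two mat edges at the upper right with the corner at (450,172). The carrier's heights (0.129 and 0.164) agree with the text. Next I grasp, and fit the mat edges from this picture.

```bash
cat > d.py <<'E'
from h import *
P,I,s=wrist("w1b")
m=(I[:,0]-I[:,2]>35)&(abs(P[:,2]-.004)<.012)&(np.hypot(P[:,0]-.425,P[:,1]-.317)<.25); q=P[m]
def edge(a,b,f,lo,hi):
    k=np.arange(lo,hi,.005);e=[]
    for x in k:
        w=q[abs(q[:,a]-x)<.0025]
        e.append(f(w[:,b]) if len(w)>20 else np.nan)
    k,e=k[~np.isnan(e)],np.array(e)[~np.isnan(e)]
    c=np.polyfit(k,e,1);g=abs(np.polyval(c,k)-e)<.003;c=np.polyfit(k[g],e[g],1)
    print("deg",np.degrees(np.arctan(c[0])).round(2),"n",g.sum(),[(x,np.polyval(c,x).round(4)) for x in(lo,hi)],np.ptp(k).round(3))
edge(0,1,np.min,.42,.56); edge(0,1,np.max,.42,.56); edge(1,0,np.max,.22,.40)
E
python3 d.py
```

```text
deg 3.86 n 29 [(0.42, np.float64(0.199)), (0.56, np.float64(0.2084))] 0.14
deg 3.79 n 29 [(0.42, np.float64(0.4163)), (0.56, np.float64(0.4256))] 0.14
deg -3.91 n 36 [(0.22, np.float64(0.5788)), (0.4, np.float64(0.5666))] 0.175
```

>>> {"method": "carry_out", "body": {
  "motion": [
    {"fingers": 1,"tx": 0,"ty": 0.03,"tz": 0.6,"twist": 0},
    {"fingers": 1,"tx": 0,"ty": 0,"tz": 0.6,"twist": 0},
    {"fingers": 1,"tx": 0,"ty": 0,"tz": 0.38,"twist": 0},
    {"fingers": 1,"tx": 0,"ty": 0,"tz": 0,"twist": 0},
    {"fingers": 0,"tx": 0,"ty": 0,"tz": 0,"twist": 0},
    {"fingers": 0,"tx": 0,"ty": 0,"tz": 0,"twist": 0},
    {"fingers": 0,"tx": 0,"ty": 0,"tz": 0,"twist": 0},
    {"fingers": 0,"tx": 0,"ty": 0,"tz": 0,"twist": 0}
  ]
}}

```text
time: 4.4
eef_pos: [0.5491, 0.0109, 0.1373]
orientation: [0.289, 3.127, 0.0]
wrist_force: [-0.3, 0.9, 5.1]
opening: 0.0252
gripper_force: 60.4
```

>>> {"method": "carry_out", "body": {
  "motion": [
    {"fingers": 0,"tx": 0,"ty": 0,"tz": -0.2,"twist": 0},
    {"fingers": 0,"tx": 0,"ty": 0,"tz": -0.4,"twist": 0},
    {"fingers": 0,"tx": 0,"ty": 0,"tz": -0.4,"twist": 0},
    {"fingers": 0,"tx": 0,"ty": 0,"tz": -0.2,"twist": 0},
    {"fingers": 0,"tx": 0,"ty": 0,"tz": 0,"twist": -0.53},
    {"fingers": 0,"tx": 0,"ty": 0,"tz": 0,"twist": -0.53},
    {"fingers": 0,"tx": 0,"ty": 0,"tz": 0,"twist": -0.53},
    {"fingers": 0,"tx": 0,"ty": 0,"tz": 0,"twist": -0.53}
  ]
}}

```text
time: 5.4
eef_pos: [0.5484, 0.0109, 0.208]
orientation: [0.113, -3.138, -0.0]
wrist_force: [-0.1, -0.1, -4.1]
opening: 0.025
gripper_force: 59.4
```

```bash
cat > go.py <<'E'
from h import *
import sys
x,y=map(float,sys.argv[1:3]);yaw=float(sys.argv[3]) if len(sys.argv)>3 else None
s=robot.state();M=R.from_rotvec(s["orientation"]).as_matrix()
d=np.array([x,y,s["eef_pos"][2]])-s["eef_pos"]
print("tx ty units",(M.T@d/.06).round(2),"tool-y yaw",np.degrees(np.arctan2(M[1,1],M[0,1])).round(2),np.array(s["eef_pos"]).round(4),"w",np.array(s["wrist_force"]).round(1),"open",s["opening"],"tz",M[2,2].round(4))
E
python3 go.py .428 .308
```

```text
tx ty units [1.65 5.08 0.  ] tool-y yaw 94.13 [0.5484 0.0109 0.208 ] w [-0.1 -0.1 -4.1] open 0.024982263404253188 tz -1.0
```

>>> {"method": "carry_out", "body": {
  "motion": [
    {"fingers": 0,"tx": 0.1,"ty": 0.34,"tz": 0,"twist": 0},
    {"fingers": 0,"tx": 0.25,"ty": 0.75,"tz": 0,"twist": 0},
    {"fingers": 0,"tx": 0.25,"ty": 0.75,"tz": 0,"twist": 0},
    {"fingers": 0,"tx": 0.25,"ty": 0.75,"tz": 0,"twist": 0},
    {"fingers": 0,"tx": 0.25,"ty": 0.75,"tz": 0,"twist": 0},
    {"fingers": 0,"tx": 0.25,"ty": 0.75,"tz": 0,"twist": 0},
    {"fingers": 0,"tx": 0.2,"ty": 0.65,"tz": 0,"twist": 0},
    {"fingers": 0,"tx": 0.1,"ty": 0.34,"tz": 0,"twist": 0}
  ]
}}

```text
time: 6.4
eef_pos: [0.4267, 0.3102, 0.2083]
orientation: [0.112, -3.139, -0.0]
wrist_force: [0.1, -0.4, -3.9]
opening: 0.0252
gripper_force: 60.0
```

>>> {"method": "carry_out", "body": {
  "motion": [
    {"fingers": 0,"tx": 0,"ty": 0,"tz": 0.3,"twist": 0},
    {"fingers": 0,"tx": 0,"ty": 0,"tz": 0.6,"twist": 0},
    {"fingers": 0,"tx": 0,"ty": 0,"tz": 0.6,"twist": 0},
    {"fingers": 0,"tx": 0,"ty": 0,"tz": 0.6,"twist": 0},
    {"fingers": 0,"tx": 0,"ty": 0,"tz": 0.4,"twist": 0},
    {"fingers": 0,"tx": 0,"ty": 0,"tz": 0.1,"twist": 0},
    {"fingers": 0,"tx": 0,"ty": 0,"tz": 0,"twist": 0}
  ]
}}

```text
time: 7.28
eef_pos: [0.4284, 0.3083, 0.0528]
orientation: [0.11, -3.139, 0.0]
wrist_force: [1.0, 0.7, -4.6]
opening: 0.0251
gripper_force: 59.8
```

```bash
cat > e.py <<'E'
from h import *
import sys
n=sys.argv[1]
p,D=imaging.read_camera("side");cv2.imwrite(f"pics/side{n}.png",p[:,:,::-1]);P=cloud("side",D);P=P[D>0]
p2,D2=imaging.read_camera("scene");cv2.imwrite(f"pics/scene{n}.png",p2[:,:,::-1]);P2=cloud("scene",D2);P2=P2[D2>0]
for nm,Q,pp in(("side",P,p[D>0].astype(int)),("scene",P2,p2[D2>0].astype(int))):
    m=(pp[:,0]-pp[:,2]>35)&(abs(Q[:,2]-.004)<.012)&(np.hypot(Q[:,0]-.428,Q[:,1]-.308)<.25)
    rect(nm+" mat",Q[m])
    z=Q[:,2]
    m=(np.hypot(Q[:,0]-.428,Q[:,1]-.308)<.15)&(z>.018)&(z<.042)
    rect(nm+" plate",Q[m])
    m=(np.hypot(Q[:,0]-.555,Q[:,1]-.01)<.16)&(abs(z-.11)<.005)
    rect(nm+" rim",Q[m])
cv2.imwrite(f"pics/both{n}.png",np.vstack([p[100:300,:,::-1],p2[100:320,:,::-1]]))
E
python3 e.py 1; python3 go.py .428 .308
```

```text
side mat 1215 z 0.0046 [427.1 305.4] [295.2 217.6] 4.5
side plate 347 z 0.0364 [426.  306.2] [229.  167.1] 4.1
side rim 616 z 0.1092 [551.8   8.1] [206.1 199.8] 81.2
scene mat 299 z 0.0052 [489.6 267.3] [320.6 155.2] 47.3
scene plate 292 z 0.0357 [468.8 257.6] [276.  131.7] 37.5
scene rim 678 z 0.1094 [554.4   8.7] [202.5 202.7] 81.0
tx ty units [ 0.02 -0.01 -0.  ] tool-y yaw 94.01 [0.4291 0.3084 0.0535] w [-0.1 -0.4 -4.3] open 0.025064075380602468 tz -1.0
```

View pics/both1.png

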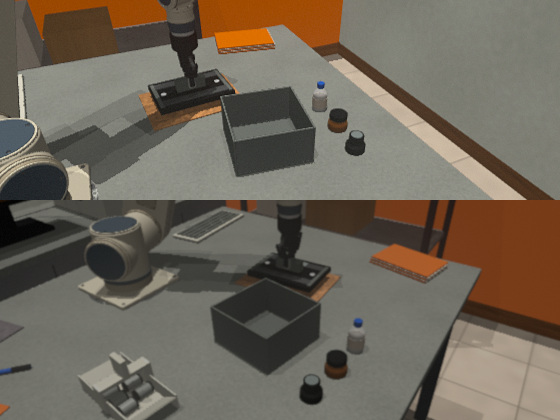

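Both views show the carrier over the mat, at (190,92) in the upper half, with measured centres agreeing within 2 mm. I'll set it down.

>>> {"method": "carry_out", "body": {
  "motion": [
    {"fingers": 0,"tx": 0,"ty": 0,"tz": 0.15,"twist": 0},
    {"fingers": 0,"tx": 0,"ty": 0,"tz": 0.1,"twist": 0},
    {"fingers": 0,"tx": 0,"ty": 0,"tz": 0.07,"twist": 0},
    {"fingers": 0,"tx": 0,"ty": 0,"tz": 0.04,"twist": 0},
    {"fingers": 0,"tx": 0,"ty": 0,"tz": 0.02,"twist": 0},
    {"fingers": 0,"tx": 0,"ty": 0,"tz": 0,"twist": 0}
  ]
}}

```text
time: 8.12
eef_pos: [0.4285, 0.3079, 0.0313]
orientation: [-0.11, 3.139, 0.0]
wrist_force: [-7.5, -4.1, 16.2]
opening: 0.0251
gripper_force: 62.9
```

Contact (force +16 N), so I release and go up.

>>> {"method": "carry_out", "body": {
  "motion": [
    {"fingers": 1,"tx": 0,"ty": 0,"tz": 0,"twist": 0},
    {"fingers": 1,"tx": 0,"ty": 0,"tz": 0,"twist": 0},
    {"fingers": 1,"tx": 0,"ty": 0,"tz": 0,"twist": 0},
    {"fingers": 1,"tx": 0,"ty": 0,"tz": 0,"twist": 0},
    {"fingers": 1,"tx": 0,"ty": 0,"tz": -0.6,"twist": 0},
    {"fingers": 1,"tx": 0,"ty": 0,"tz": -0.9,"twist": 0},
    {"fingers": 1,"tx": 0,"ty": 0,"tz": -0.9,"twist": 0},
    {"fingers": 1,"tx": 0,"ty": 0,"tz": -0.9,"twist": 0}
  ]
}}

```text
time: 9.12
eef_pos: [0.4284, 0.3079, 0.2295]
orientation: [-0.11, 3.14, 0.0]
wrist_force: [0.9, 0.6, 0.1]
opening: 0.0854
gripper_force: 0.0
```

```bash
python3 e.py 2; python3 go.py .422 -.336
```

```text
side mat 951 z 0.0046 [426.2 304.7] [296.1 217.6] 5.0
side plate 1756 z 0.0234 [426.4 306. ] [229.5 166.8] 4.0
side rim 605 z 0.1091 [551.8   7. ] [204.  200.4] 81.2
scene mat 364 z 0.0051 [426.6 311.9] [297. 211.] 5.4
scene plate 1364 z 0.0241 [430.3 307.4] [231.3 165.9] 3.9
scene rim 685 z 0.1095 [554.6   8.9] [203.6 202.5] 81.1
tx ty units [  0.89 -10.71  -0.05] tool-y yaw 94.01 [0.4304 0.3089 0.2334] w [0.4 0.1 0.3] open 0.08572559241637584 tz -1.0
```

The carrier is flat and centred on the mat (within about 2 mm). Now the tray.

>>> {"method": "carry_out", "body": {
  "motion": [
    {"fingers": 1,"tx": 0.07,"ty": -0.9,"tz": 0,"twist": 0},
    {"fingers": 1,"tx": 0.07,"ty": -0.9,"tz": 0,"twist": 0},
    {"fingers": 1,"tx": 0.07,"ty": -0.9,"tz": 0,"twist": 0},
    {"fingers": 1,"tx": 0.07,"ty": -0.9,"tz": 0,"twist": 0},
    {"fingers": 1,"tx": 0.07,"ty": -0.9,"tz": 0,"twist": 0},
    {"fingers": 1,"tx": 0.07,"ty": -0.9,"tz": 0,"twist": 0},
    {"fingers": 1,"tx": 0.07,"ty": -0.9,"tz": 0,"twist": 0},
    {"fingers": 1,"tx": 0.07,"ty": -0.9,"tz": 0,"twist": 0}
  ]
}}

```text
time: 10.22
eef_pos: [0.4249, -0.127, 0.2273]
orientation: [0.11, -3.14, -0.0]
wrist_force: [2.6, 0.9, 0.4]
opening: 0.0856
gripper_force: 0.0
```

>>> {"method": "carry_out", "body": {
  "motion": [
    {"fingers": 1,"tx": 0.08,"ty": -0.88,"tz": 0,"twist": 0},
    {"fingers": 1,"tx": 0.08,"ty": -0.88,"tz": 0,"twist": 0},
    {"fingers": 1,"tx": 0.08,"ty": -0.88,"tz": 0,"twist": 0},
    {"fingers": 1,"tx": 0.08,"ty": -0.88,"tz": 0,"twist": 0},
    {"fingers": 1,"tx": 0,"ty": 0,"tz": 0,"twist": 0.77},
    {"fingers": 1,"tx": 0,"ty": 0,"tz": 0,"twist": 0.77},
    {"fingers": 1,"tx": 0,"ty": 0,"tz": 0,"twist": 0}
  ]
}}

```text
time: 11.1
eef_pos: [0.4208, -0.3374, 0.227]
orientation: [-0.18, -3.136, -0.001]
wrist_force: [0.4, 0.0, -0.2]
opening: 0.0856
gripper_force: 0.0
```

```bash
cat > f.py <<'E'
from h import *
P,I,s=wrist("w3")
z=P[:,2];n=np.hypot(P[:,0]-.422,P[:,1]+.336)
rect("plate top",P[(n<.05)&(z>.113)&(z<.13)]); rect("tray",P[(n<.14)&(z>.012)&(z<.055)])
rect("bridge",P[(n<.09)&(abs(z-.075)<.004)])
E
python3 f.py; python3 go.py .422 -.336
```

```text
plate top 975 z 0.1201 [ 420.7 -335.3] [13.9 44.3] 83.2
tray 11733 z 0.028 [ 420.9 -335.3] [119.1 221.9] 84.0
bridge 3481 z 0.0752 [ 417.6 -334.8] [120.3  37.4] 83.4
tx ty units [-0.02  0.02  0.  ] tool-y yaw 83.53 [ 0.4209 -0.3373  0.2272] w [0.7 0.5 0.3] open 0.08529531717070377 tz -1.0
```

View pics/w3.png

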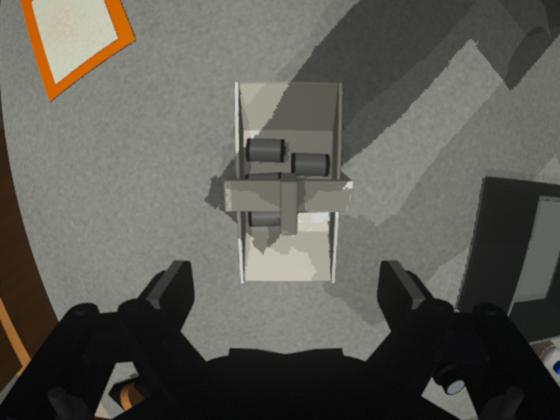

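The wrist view shows the grip plate at (289,205) aligned with the fingers; its measured height is 120 mm, as listed. Now the grasp.

>>> {"method": "carry_out", "body": {
  "motion": [
    {"fingers": 1,"tx": 0,"ty": 0.03,"tz": 0.7,"twist": 0},
    {"fingers": 1,"tx": 0,"ty": 0,"tz": 0.7,"twist": 0},
    {"fingers": 1,"tx": 0,"ty": 0,"tz": 0.6,"twist": 0},
    {"fingers": 1,"tx": 0,"ty": 0,"tz": 0.4,"twist": 0},
    {"fingers": 0,"tx": 0,"ty": 0,"tz": 0,"twist": 0},
    {"fingers": 0,"tx": 0,"ty": 0,"tz": 0,"twist": 0},
    {"fingers": 0,"tx": 0,"ty": 0,"tz": 0,"twist": 0},
    {"fingers": 0,"tx": 0,"ty": 0,"tz": 0,"twist": 0}
  ]
}}

```text
time: 12.15
eef_pos: [0.4215, -0.3358, 0.0845]
orientation: [0.18, 3.135, -0.001]
wrist_force: [-0.6, -4.3, -2.7]
opening: 0.0133
gripper_force: 61.2
```

>>> {"method": "carry_out", "body": {
  "motion": [
    {"fingers": 0,"tx": 0,"ty": 0,"tz": 0,"twist": 0},
    {"fingers": 0,"tx": 0,"ty": 0,"tz": -0.2,"twist": 0},
    {"fingers": 0,"tx": 0,"ty": 0,"tz": -0.6,"twist": 0},
    {"fingers": 0,"tx": 0,"ty": 0,"tz": -0.6,"twist": 0},
    {"fingers": 0,"tx": 0,"ty": 0,"tz": -0.6,"twist": 0},
    {"fingers": 0,"tx": 0,"ty": 0,"tz": -0.6,"twist": 0},
    {"fingers": 0,"tx": 0,"ty": 0,"tz": -0.3,"twist": 0},
    {"fingers": 0,"tx": 0,"ty": 0,"tz": 0,"twist": 0}
  ]
}}

```text
time: 13.15
eef_pos: [0.4214, -0.3359, 0.2592]
orientation: [0.18, 3.135, -0.003]
wrist_force: [0.1, 0.0, -3.0]
opening: 0.0133
gripper_force: 60.2
```

```bash
python3 go.py .493 .018
```

```text
tx ty units [-0.51  6.   -0.01] tool-y yaw 83.42 [ 0.4214 -0.3359  0.2592] w [ 0.1  0.  -3. ] open 0.013305724441207577 tz -1.0
```

>>> {"method": "carry_out", "body": {
  "motion": [
    {"fingers": 0,"tx": -0.02,"ty": 0.3,"tz": 0,"twist": 0},
    {"fingers": 0,"tx": -0.04,"ty": 0.6,"tz": 0,"twist": 0},
    {"fingers": 0,"tx": -0.05,"ty": 0.75,"tz": 0,"twist": 0},
    {"fingers": 0,"tx": -0.05,"ty": 0.75,"tz": 0,"twist": 0},
    {"fingers": 0,"tx": -0.05,"ty": 0.75,"tz": 0,"twist": 0},
    {"fingers": 0,"tx": -0.05,"ty": 0.75,"tz": 0,"twist": 0},
    {"fingers": 0,"tx": -0.05,"ty": 0.75,"tz": 0,"twist": 0},
    {"fingers": 0,"tx": -0.05,"ty": 0.7,"tz": 0,"twist": 0}
  ]
}}

```text
time: 14.15
eef_pos: [0.4785, -0.0167, 0.2567]
orientation: [-0.179, -3.135, -0.001]
wrist_force: [0.7, -0.1, -3.2]
opening: 0.0136
gripper_force: 60.2
```

>>> {"method": "carry_out", "body": {
  "motion": [
    {"fingers": 0,"tx": -0.04,"ty": 0.45,"tz": 0,"twist": 0},
    {"fingers": 0,"tx": -0.01,"ty": 0.2,"tz": 0,"twist": 0},
    {"fingers": 0,"tx": 0,"ty": 0,"tz": 0.2,"twist": 0.34},
    {"fingers": 0,"tx": 0,"ty": 0,"tz": 0.4,"twist": 0},
    {"fingers": 0,"tx": 0,"ty": 0,"tz": 0.25,"twist": 0},
    {"fingers": 0,"tx": 0,"ty": 0,"tz": 0,"twist": 0}
  ]
}}

```text
time: 14.9
eef_pos: [0.486, 0.0192, 0.2056]
orientation: [-0.244, -3.13, -0.0]
wrist_force: [-0.2, 0.1, -2.3]
opening: 0.0135
gripper_force: 60.2
```

```bash
cat > t.py <<'E'
from h import *
np.set_printoptions(precision=4,suppress=True)
# bin-frame profile of the tray: u = distance inside the near rim's inner edge, tilt from side-wall outline
b=np.array([.553,.0084]);a=np.radians(-8.9);u=np.array([np.cos(a),np.sin(a)]);v=np.array([-u[1],u[0]])
s=robot.state();e=np.array(s["eef_pos"])
print("TCP d",(e[:2]-b)@u+.095,"lat",(e[:2]-b)@v,"h(G-rim)",e[2]+.019-.110,"wf",np.array(s["wrist_force"]),s["opening"],s["time"])
import sys
for c in("side","scene"):
    p,D=imaging.read_camera(c);P=cloud(c,D)
    cv2.imwrite(f"pics/t_{c}{sys.argv[1]}.png",p[:,:,::-1])
    pu=(P[...,:2]-b)@u+.095;pv=(P[...,:2]-b)@v;z=P[...,2]
    hue=p.astype(int);white=(hue.min(-1)>70)&(hue.max(-1)-hue.min(-1)<45)
    m=(D>0)&(abs(pv)<.075)&(pu>-.2)&(pu<.35)&(z>.0)&(z<.3)&white
    # side walls: outline near visible faces
    for nm,k in(("-v wall",m&(abs(pv+.057)<.008)),("+v wall",m&(abs(pv-.057)<.008))):
        if k.sum()>30:
            q=np.c_[pu[k],z[k]]*1000;r=cv2.minAreaRect(q.astype(np.float32));print(c,nm,k.sum(),np.round(r[0],0),np.round(r[1],0),round(r[2],1))
E
python3 t.py 0
```

```text
TCP d 0.027147513901330633 lat 0.0003057692680844097 h(G-rim) 0.11460309037731563 wf [-0.1696  0.0522 -2.2766] 0.013521978756548089 14.9
side -v wall 1884 [56. 25.] [380. 394.] 47.7
side +v wall 845 [51. 83.] [498. 165.] 0.0
scene -v wall 298 [131.  80.] [188. 440.] 51.5
scene +v wall 327 [ 75. 100.] [200. 548.] 90.0
```

>>> {"method": "carry_out", "body": {
  "motion": [
    {"fingers": 0,"tx": 0,"ty": 0,"tz": 0.18,"twist": 0},
    {"fingers": 0,"tx": -0.15,"ty": 0,"tz": 0.05,"twist": 0},
    {"fingers": 0,"tx": -0.14,"ty": 0,"tz": 0.06,"twist": 0},
    {"fingers": 0,"tx": -0.14,"ty": 0,"tz": 0.08,"twist": 0},
    {"fingers": 0,"tx": -0.13,"ty": 0,"tz": 0.08,"twist": 0},
    {"fingers": 0,"tx": 0,"ty": 0,"tz": 0,"twist": 0}
  ]
}}

```text
time: 15.75
eef_pos: [0.5216, 0.0138, 0.1796]
orientation: [0.244, 3.13, -0.0]
wrist_force: [1.7, 0.3, 2.4]
opening: 0.0132
gripper_force: 62.2
```

```bash
python3 - <<'E'
s=open('t.py').read();i=s.index("    # side walls")
open('t.py','w').write(s[:i]+'''    k=m&(abs(pv+.057)<.01)&(z>.112)
    for x in np.arange(-.12,.2,.02):
        w=k&(abs(pu-x)<.004)
        if w.sum()>2: print(c,round(x*1000),(z[w].min()*1000).round(),(z[w].max()*1000).round(),end=" | ")
    print()
''')
E
python3 t.py 1
```

```text
TCP d 0.06313618152081 lat 0.00046678352549944443 h(G-rim) 0.08864807466778689 wf [1.7011 0.304  2.3878] 0.01321781443449031 15.75
side -60 129.0 171.0 | side -40 123.0 167.0 | side -20 118.0 160.0 | side 0 112.0 156.0 | side 20 112.0 148.0 | side 40 112.0 178.0 | side 60 113.0 281.0 | side 80 112.0 131.0 | side 100 114.0 126.0 | side 120 112.0 119.0 | side 140 113.0 115.0 | 
scene -60 128.0 171.0 | scene -40 125.0 168.0 | scene -20 116.0 161.0 | scene 0 151.0 156.0 | scene 20 148.0 150.0 | scene 40 175.0 178.0 | scene 60 170.0 282.0 | scene 80 129.0 132.0 | scene 100 122.0 127.0 | scene 120 114.0 122.0 | scene 140 114.0 114.0 |
```

View pics/t_side1.png

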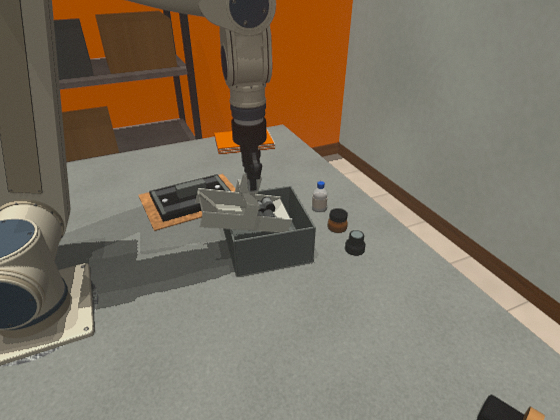

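The side picture shows the tray with its near end on the bin's near rim at (245,205), tilted about 16° as planned and under a low force. I continue the arc.

>>> {"method": "carry_out", "body": {
  "motion": [
    {"fingers": 0,"tx": -0.11,"ty": 0,"tz": 0.11,"twist": 0},
    {"fingers": 0,"tx": -0.11,"ty": 0,"tz": 0.11,"twist": 0},
    {"fingers": 0,"tx": -0.09,"ty": 0,"tz": 0.13,"twist": 0},
    {"fingers": 0,"tx": -0.09,"ty": 0,"tz": 0.13,"twist": 0},
    {"fingers": 0,"tx": -0.13,"ty": 0,"tz": 0.23,"twist": 0},
    {"fingers": 0,"tx": -0.08,"ty": 0,"tz": 0.19,"twist": 0},
    {"fingers": 0,"tx": 0,"ty": 0,"tz": 0,"twist": 0},
    {"fingers": 0,"tx": 0,"ty": 0,"tz": 0,"twist": 0}
  ]
}}

```text
time: 16.85
eef_pos: [0.5603, 0.0077, 0.13]
orientation: [0.243, 3.121, -0.001]
wrist_force: [2.9, 0.1, 26.4]
opening: 0.0132
gripper_force: 67.7
```

```bash
python3 t.py 2; python3 -c "
import cv2,numpy as np
a=cv2.imread('pics/t_side2.png')[130:300,150:400];b=cv2.imread('pics/t_scene2.png')[150:320,150:400]
cv2.imwrite('pics/t2.png',cv2.resize(np.vstack([a,b]),None,fx=1.7,fy=1.7))"
```

```text
TCP d 0.10234260181714845 lat 0.00047697045188873277 h(G-rim) 0.03895456559513687 wf [ 2.903   0.1031 26.4434] 0.013242494133549724 16.85
side -40 159.0 178.0 | side -20 132.0 195.0 | side 0 114.0 180.0 | side 20 113.0 156.0 | side 40 112.0 136.0 | side 60 112.0 142.0 | side 80 116.0 140.0 | side 100 225.0 233.0 | 
scene -20 138.0 195.0 | scene 0 118.0 184.0 | scene 20 148.0 160.0 | scene 40 131.0 139.0 | scene 80 133.0 146.0 |
```

View pics/t2.png

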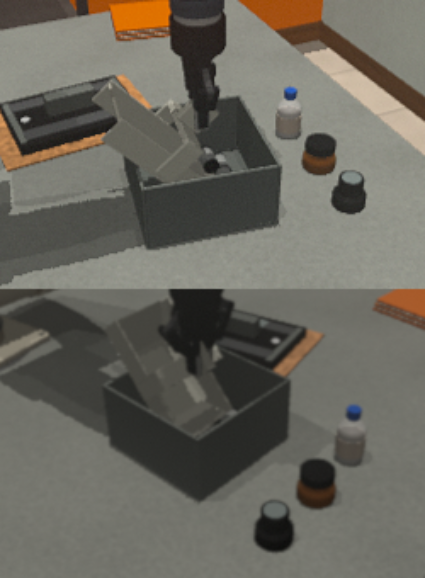

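The tray is tilted about 47° and cassettes are already in the bin at (225,160). The 26 N upward force suggests the lip rests on a cassette, so I back off upwards keeping the tilt.

>>> {"method": "carry_out", "body": {
  "motion": [
    {"fingers": 0,"tx": 0.1,"ty": 0,"tz": -0.2,"twist": 0},
    {"fingers": 0,"tx": 0.15,"ty": 0,"tz": -0.2,"twist": 0},
    {"fingers": 0,"tx": 0,"ty": 0,"tz": 0,"twist": 0},
    {"fingers": 0,"tx": 0,"ty": 0,"tz": 0,"twist": 0}
  ]
}}

```text
time: 17.45
eef_pos: [0.5411, 0.0108, 0.1493]
orientation: [-0.244, -3.132, -0.0]
wrist_force: [-0.2, 0.2, -2.2]
opening: 0.0133
gripper_force: 63.4
```

```bash
cat >> t.py <<'E'
for c in("side","scene"):
  for L in finder.search_frame(c,"cassette0"):
    r,q=L["centre"][0]*420,L["centre"][1]*560;D=imaging.read_camera(c)[1];X=cloud(c,D)[int(r),int(q)];print(c,round(L["p"],2),int(r),int(q),"d,lat,z",(X[:2]-b)@u+.095,(X[:2]-b)@v,X[2])
E
python3 t.py 3
```

```text
TCP d 0.08292183404232487 lat 0.0005039732138687151 h(G-rim) 0.058290785731610575 wf [-0.2122  0.1629 -2.1984] 0.01332419227001745 17.45
side -60 179.0 198.0 | side -40 159.0 215.0 | side -20 134.0 203.0 | side 0 112.0 180.0 | side 20 112.0 158.0 | side 40 112.0 160.0 | side 60 133.0 160.0 | side 80 246.0 251.0 | 
scene -60 184.0 195.0 | scene -20 201.0 206.0 | scene 0 120.0 183.0 | scene 20 151.0 159.0 | scene 60 153.0 166.0 | 
side 0.61 227 277 d,lat,z 0.13397453918985297 0.026292312804927824 0.028156861205686168
side 0.48 226 290 d,lat,z 0.16875775620292616 0.018779266976840046 0.030003759639281924
scene 0.44 186 325 d,lat,z 0.04610775979901958 0.321015033921156 0.006047771629003829
scene 0.41 175 302 d,lat,z -0.031651615344699735 0.2966133530057293 0.028051939100859236
```

>>> {"method": "carry_out", "body": {
  "motion": [
    {"fingers": 0,"tx": 0,"ty": 0,"tz": -0.3,"twist": 0},
    {"fingers": 0,"tx": 0,"ty": 0,"tz": -0.5,"twist": 0},
    {"fingers": 0,"tx": 0,"ty": 0,"tz": -0.5,"twist": 0},
    {"fingers": 0,"tx": 0,"ty": 0,"tz": -0.5,"twist": 0},
    {"fingers": 0,"tx": 0,"ty": 0,"tz": -0.3,"twist": 0},
    {"fingers": 0,"tx": 0,"ty": 0,"tz": 0,"twist": 0}
  ]
}}

```text
time: 18.6
eef_pos: [0.5419, 0.0106, 0.2767]
orientation: [0.244, 3.13, -0.0]
wrist_force: [-0.7, -0.2, -2.3]
opening: 0.0134
gripper_force: 63.6
```

```bash
python3 t.py 4; python3 -c "
import cv2,numpy as np
a=cv2.imread('pics/t_side4.png')[100:290,150:400];b=cv2.imread('pics/t_scene4.png')[110:300,150:400]
cv2.imwrite('pics/t4.png',cv2.resize(np.hstack([a,b]),None,fx=1.6,fy=2.4))"
```

```text
TCP d 0.08369993670791909 lat 0.000500780123994047 h(G-rim) 0.18569433264185897 wf [-0.6745 -0.1537 -2.3208] 0.013403298980365724 18.6
side -40 284.0 299.0 | side -20 260.0 299.0 | side 0 238.0 299.0 | side 20 217.0 284.0 | side 40 192.0 286.0 | side 60 170.0 289.0 | side 80 153.0 216.0 | side 100 169.0 191.0 | 
scene -40 285.0 295.0 | scene -20 263.0 277.0 | scene 0 247.0 252.0 | scene 20 218.0 290.0 | scene 40 198.0 281.0 | scene 60 169.0 293.0 | scene 80 206.0 216.0 | scene 100 183.0 193.0 | 
side 0.63 226 288 d,lat,z 0.16575328316469265 0.027438451947386824 0.02430601575851865
side 0.61 228 275 d,lat,z 0.12968942194859412 0.031456080560156155 0.02179847559556558
scene 0.52 233 265 d,lat,z 0.07969571558123059 0.011548608721755916 0.0058016489910530655
scene 0.15 264 335 d,lat,z 0.3224401374234652 -0.0023412465928745324 0.04718292493422194
```

View pics/t4.png

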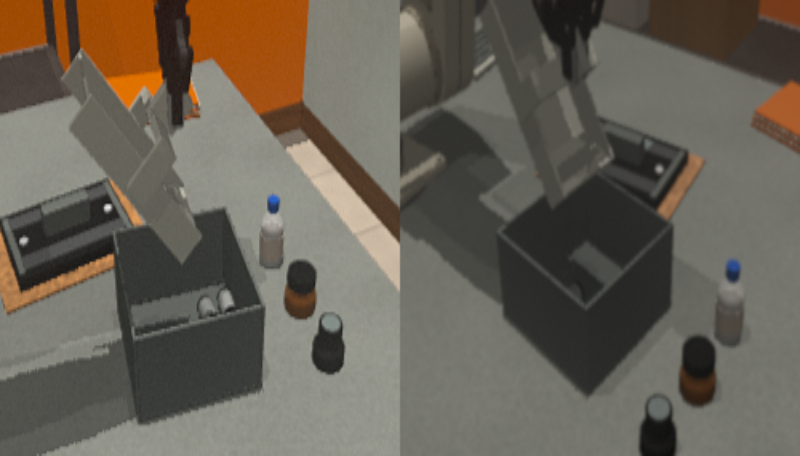

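The raised tray looks empty, tilt held at about 48° by the pads, and some cassettes show on the bin floor at (215,303) in the left half. Next I level the tray by sweeping its underside back over the near rim.

>>> {"method": "carry_out", "body": {
  "motion": [
    {"fingers": 0,"tx": 0,"ty": 0,"tz": 0.4,"twist": 0},
    {"fingers": 0,"tx": 0,"ty": 0,"tz": 0.46,"twist": 0},
    {"fingers": 0,"tx": 0.2,"ty": 0,"tz": 0.3,"twist": 0},
    {"fingers": 0,"tx": 0.4,"ty": 0,"tz": 0,"twist": 0},
    {"fingers": 0,"tx": 0.3,"ty": 0,"tz": -0.01,"twist": 0},
    {"fingers": 0,"tx": 0.3,"ty": 0,"tz": -0.01,"twist": 0},
    {"fingers": 0,"tx": 0.3,"ty": 0,"tz": 0,"twist": 0},
    {"fingers": 0,"tx": 0.3,"ty": 0,"tz": 0.03,"twist": 0}
  ]
}}

```text
time: 20.0
eef_pos: [0.4356, 0.0273, 0.2071]
orientation: [0.244, 3.127, -0.001]
wrist_force: [4.6, -1.3, 1.3]
opening: 0.0132
gripper_force: 63.9
```

>>> {"method": "carry_out", "body": {
  "motion": [
    {"fingers": 0,"tx": 0.3,"ty": 0,"tz": 0.08,"twist": 0},
    {"fingers": 0,"tx": 0.3,"ty": 0,"tz": 0.12,"twist": 0},
    {"fingers": 0,"tx": 0,"ty": 0,"tz": 0,"twist": 0}
  ]
}}

```text
time: 20.38
eef_pos: [0.3982, 0.0332, 0.1942]
orientation: [0.244, 3.131, -0.0]
wrist_force: [-0.8, -0.1, 0.3]
opening: 0.0133
gripper_force: 64.1
```

```bash
python3 t.py 5
```

```text
TCP d -0.06174443166750304 lat 0.0005356965939312154 h(G-rim) 0.1032390087527416 wf [-0.7921 -0.1438  0.3257] 0.013321710238751219 20.375
side -120 124.0 168.0 | side -100 121.0 164.0 | side -80 117.0 195.0 | side -60 117.0 296.0 | side -40 116.0 156.0 | side -20 112.0 155.0 | side 0 112.0 153.0 | side 20 113.0 152.0 | side 40 125.0 148.0 | 
scene -120 126.0 166.0 | scene -100 124.0 164.0 | scene -80 120.0 194.0 | scene -60 119.0 193.0 | scene -40 117.0 159.0 | scene -20 114.0 156.0 | scene 0 148.0 153.0 | scene 20 147.0 151.0 | scene 40 146.0 150.0 | 
side 0.53 226 291 d,lat,z 0.1719761823241844 0.019850243331709202 0.028571794967094277
```

Levelled to about 6°. Lift and carry it back to its old spot.

>>> {"method": "carry_out", "body": {
  "motion": [
    {"fingers": 0,"tx": 0,"ty": 0,"tz": -0.5,"twist": 0},
    {"fingers": 0,"tx": 0,"ty": 0,"tz": -0.5,"twist": 0},
    {"fingers": 0,"tx": -0.14,"ty": -0.4,"tz": 0,"twist": 0},
    {"fingers": 0,"tx": -0.2,"ty": -0.8,"tz": 0,"twist": 0},
    {"fingers": 0,"tx": -0.2,"ty": -0.8,"tz": 0,"twist": 0},
    {"fingers": 0,"tx": -0.2,"ty": -0.8,"tz": 0,"twist": 0},
    {"fingers": 0,"tx": -0.2,"ty": -0.8,"tz": 0,"twist": 0},
    {"fingers": 0,"tx": -0.2,"ty": -0.8,"tz": 0,"twist": 0}
  ]
}}

```text
time: 21.62
eef_pos: [0.426, -0.2404, 0.2529]
orientation: [-0.245, -3.131, -0.001]
wrist_force: [1.5, 0.6, -1.7]
opening: 0.0133
gripper_force: 63.4
```

>>> {"method": "carry_out", "body": {
  "motion": [
    {"fingers": 0,"tx": -0.1,"ty": -0.8,"tz": 0,"twist": 0},
    {"fingers": 0,"tx": -0.1,"ty": -0.6,"tz": 0.2,"twist": 0},
    {"fingers": 0,"tx": 0,"ty": -0.2,"tz": 0.6,"twist": 0},
    {"fingers": 0,"tx": 0,"ty": 0,"tz": 0.6,"twist": 0},
    {"fingers": 0,"tx": 0,"ty": 0,"tz": 0.5,"twist": 0},
    {"fingers": 0,"tx": 0,"ty": 0,"tz": 0.3,"twist": 0},
    {"fingers": 0,"tx": 0,"ty": 0,"tz": 0,"twist": 0}
  ]
}}

```text
time: 22.5
eef_pos: [0.4223, -0.3347, 0.1196]
orientation: [-0.244, -3.129, -0.004]
wrist_force: [-0.6, -0.2, -0.9]
opening: 0.0135
gripper_force: 63.3
```

```bash
python3 go.py .421 -.336
python3 - <<'E'
from h import *
for c in("side","scene"):
    p,D=imaging.read_camera(c);P=cloud(c,D)
    for L in finder.search_frame(c,"cassette0"):
        X=P[int(L["centre"][0]*420),int(L["centre"][1]*560)];print(c,round(L["p"],2),X.round(3))
E
```

```text
tx ty units [ 0.02 -0.03 -0.  ] tool-y yaw 81.08 [ 0.4223 -0.3347  0.1196] w [-0.6 -0.2 -0.9] open 0.013469990938018215 tz -1.0
scene 0.59 [0.53  0.031 0.006]
```

>>> {"method": "carry_out", "body": {
  "motion": [
    {"fingers": 0,"tx": 0,"ty": 0,"tz": 0.25,"twist": 0},
    {"fingers": 0,"tx": 0,"ty": 0,"tz": 0.15,"twist": 0},
    {"fingers": 0,"tx": 0,"ty": 0,"tz": 0.1,"twist": 0},
    {"fingers": 0,"tx": 0,"ty": 0,"tz": 0.06,"twist": 0},
    {"fingers": 0,"tx": 0,"ty": 0,"tz": 0.03,"twist": 0},
    {"fingers": 0,"tx": 0,"ty": 0,"tz": 0,"twist": 0}
  ]
}}

```text
time: 23.45
eef_pos: [0.4228, -0.3354, 0.0871]
orientation: [0.244, 3.131, -0.002]
wrist_force: [-3.8, 2.0, 7.2]
opening: 0.0135
gripper_force: 65.0
```

>>> {"method": "carry_out", "body": {
  "motion": [
    {"fingers": 0,"tx": 0,"ty": 0,"tz": 0.03,"twist": 0},
    {"fingers": 1,"tx": 0,"ty": 0,"tz": 0,"twist": 0},
    {"fingers": 1,"tx": 0,"ty": 0,"tz": 0,"twist": 0},
    {"fingers": 1,"tx": 0,"ty": 0,"tz": 0,"twist": 0},
    {"fingers": 1,"tx": 0,"ty": 0,"tz": -0.6,"twist": 0},
    {"fingers": 1,"tx": 0,"ty": 0,"tz": -0.9,"twist": 0},
    {"fingers": 1,"tx": 0,"ty": 0,"tz": -0.9,"twist": 0},
    {"fingers": 1,"tx": 0,"ty": 0,"tz": -0.9,"twist": 0}
  ]
}}

```text
time: 24.45
eef_pos: [0.4226, -0.3349, 0.2841]
orientation: [0.244, 3.132, -0.0]
wrist_force: [0.7, 0.7, -0.2]
opening: 0.0854
gripper_force: 0.0
```

```bash
python3 f.py; python3 go.py .56 .007
python3 - <<'E'
from h import *
for c in("wrist",):
    for L in finder.search_frame(c,"cassette0"): print(c,round(L["p"],2),np.array(L["centre"])*[420,560])
P,I,s=wrist("w4")
q=P[(abs(P[:,0]-.421)<.1)&(abs(P[:,1]+.336)<.035)]
for lo in range(-100,100,20):
    w=q[(q[:,0]-.421>lo/1e3)&(q[:,0]-.421<lo/1e3+.02)&(q[:,2]<.06)]
    print(lo,len(w),(np.percentile(w[:,2],[1,50,99])*1000).round(1) if len(w)>5 else "")
E
```

```text
plate top 673 z 0.1201 [ 414.9 -334.7] [13.7 44.5] 80.8
tray 6996 z 0.0286 [ 414.8 -334.9] [119.2 219.7] 81.1
bridge 2486 z 0.0752 [ 411.8 -334.8] [120.4  36.4] 81.5
tx ty units [-1.36  6.   -0.02] tool-y yaw 81.09 [ 0.4236 -0.3359  0.2911] w [-2.8  1.3  4.1] open 0.0854525084738516 tz -1.0
wrist 0.87 [252.21  514.808]
wrist 0.65 [215.88  513.688]
wrist 0.61 [270.984 517.216]
wrist 0.57 [277.62  497.672]
wrist 0.53 [259.812 499.576]
-100 927 [11.4 21.2 30.8]
-80 836 [ 2.7  7.8 16.9]
-60 816 [2.3 4.3 6. ]
-40 808 [2.5 4.4 6.3]
-20 202 [2.2 4.2 5.8]
0 0 
20 392 [2.5 4.2 5.8]
40 700 [ 2.6  4.7 11.4]
60 896 [ 5.7 15.  24.3]
80 926 [18.9 28.8 38. ]
```

View pics/w4.png

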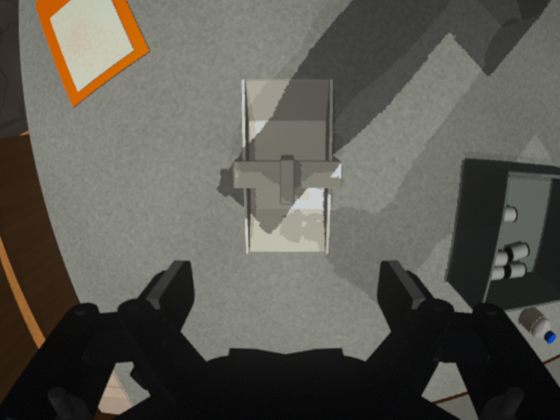

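```bash
python3 e.py 9 | grep -v rim
```

```text
side mat 986 z 0.0046 [427.2 309.2] [295.1 225.2] 3.7
side plate 1758 z 0.0234 [427.2 304.7] [230.8 166. ] 4.0
scene mat 469 z 0.0051 [423.5 309.3] [301.9 211.5] 5.5
scene plate 1352 z 0.024 [430.  307.2] [233.1 164.9] 3.6
```

The wrist picture shows the tray empty and upright at (288,170), with the cassettes in the bin at (495–520, 213–278); the network finds five there. The carrier is still on the mat, so I hand the job in.

```bash
python3 -c "
from cell import robot
print(robot.hand_in())"
```

```text
the job is handed in; nothing more can be done
None
```

I handed the job in at about 25 s of the 72 s allowed: the carrier lies flat on the mat, all five cassettes look to be in the bin, and the empty tray stands upright on the desk; no verdict was returned.

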